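Isolate the soldering station and turn its board over

ROBOT

A 6-joint arm with a two-finger parallel gripper is mounted at the origin on the work surface. World frame = base frame: x ahead of the robot, y to its left, z up, the work surface at z = 0. Lengths are in m, angles in rad, forces in N, time in s.
With the tool pointing down it reaches from about 0.35 to 0.775 m from the base axis. Payload 5.5 kg.
Tool frame: the origin (TCP) lies midway between the tips of the shut fingers; the grasp point (between the pads) lies 19 mm behind it; z points along the fingers, x is the direction in which the jaws open and shut, and the axes are right-handed (so a half turn about z gives the same grasp; the last joint's range is limited). The gripper opens to 85 mm and grips with 20 to 120 N. Pads are 22 mm wide; open, the fingers measure 114 mm over their backs; the gripper's body (76 mm by 85 mm) begins 54 mm behind the grasp point. The pads swing forward as they close: fully open they stand 13 mm farther back than shut.
Start: joints at [-1.459, 0.313, 0.046, 1.304, 0, 1.431], TCP at [0.143, -0.557, 0.231] pointing down, gripper open.
Joint ranges: [-2.76, 2.76], [-0.86, 1.69], [-1.03, 1.26], [-2.2, 2.34], [-1.47, 1.5], [-3.14, 3.14]. Speed limits (rad/s): [2.57, 2.57, 3.14, 3.14, 3.14, 3.14].

INTERFACE

Orientations are given as a unit quaternion [x, y, z, w].
In Python, from cell import telemetry, read_camera, workorder gives the robot as it stands.
- The arm moves only by the tool play_rows, never from a script. Its argument "deltas" is a list of rows, each a list of 3 entries, a list of its own where there are three numbers: the shift along the tool's x, y, z in mm, then the turn about the tool's z in degrees, then the gripper's target within -1 to 1 (fully open at 1, half-way at 0, shut at -1). In form: [[[tx, ty, tz], spin, hand], ...]. A call has exactly 5 rows; each row shifts and turns the commanded pose from where the row before left it, along the tool's axes as they then stand; what a row does not reach is not made up. A row lasts 1/8 s, in which the tool goes at most 62.5 mm and 10.7 degrees, less where a joint would pass 70% of its speed; a pose out of reach is approached as far as the arm can. A call is refused whole if a number of a shift passes 62.5 or a number of a turn 10.7, either way. A call with a gripper value outside its range is refused whole. The fingers move at their own pace and stop on an object; "squeeze" is the grip in N (left out, the last holds). Time passes only in rows, so rows that do not move let the fingers close, or fill a call up. It gives the time, the measured TCP pose, the force and the opening at its end, in the units of the state.
- telemetry.sense(): the state, without advancing time (a new reading comes with each control period).
- read_camera(name): name is "scene" or "top"; returns a dict with "pixels" (480x640x3 uint8, red, green, blue), "depth" (480x640 float32, m along the optical axis (not along the pixel's ray), 0 where there is no reading), "camera_matrix" (3x3 intrinsics, pixels), "k1" (the pictures are not rectified: a ray, as slopes to the right and down, at radius r is drawn at 1 + k1 r^2 times it, then the intrinsics apply), "position" and "rotation" of the camera in the world. Camera axes: x right, y down, z forward; pixel columns grow to the right and rows downward; lengths in m; the calibration is good to about 2 mm. A picture is of the moment at which its call begins.
- workorder.hand_in(): hands the job in, once; it reports no verdict.
The state is a dict: "time": time; "q": joint angles; "joint_velocities": joint speeds; "joint_efforts": joint torques, N m; "tcp_pos": TCP position; "tcp_rot": TCP orientation; "contact_force": force on the tool from outside, world axes, zero at the start; "moment": the same for the moment, N m; "width": opening from 0.0 (shut) to 1.0 (fully open).
Only numpy, scipy, OpenCV 4.12 (cv2) and the standard library are available. Lean on these libraries where they do the work, as an engineer would, in place of code of your own. Each camera call takes 0.05 s, during which the arm holds its last target.

TASK

Switch the red rotary isolator handle on the yellow-faced console off first, and then turn the scorched soldering board over so that it lies flat on the station's base plate with its clean face up. The fence can be used to stand the board against; lay it down gently rather than letting it slap over, and leave the jar, the tin, the mandrel and the steel block where they are.

Things in the scene. Friction and masses are not known exactly. Their poses are not given: they have to be found in the camera images.
- isolator (a joint): Isolator handle, a lever weighted at its tip. Seen facing the sloped face: 0 rad = off (brass tip up and left, by the black dot), 1.4 rad = on (tip up and right, by the green dot), with stops there, 0.7 rad either side of straight up the slope. It grows clockwise, so off is 1.4 rad counter-clockwise. Its weight (about 0.1 N m) drops it to the nearer end.
- isolator_grip (a point): Point in the red bar on its turning axis, 26 mm off the face. z points square out of the face (35 degrees from vertical, towards the console's front), y along the bar to the tip, turning with it. Bar 16 mm wide (x), 24 mm high (z, +-12 mm here), from y = -25 to 65 mm; tip a knob of 30 mm diameter at y = 70 mm, as high. Under it a disc of 56 mm diameter, 5 mm off the face.
- console: Grey console, fixed, 140 mm deep (x), 150 mm wide (y), with a yellow sloped face rising from 35 mm height at its front (-x) edge to 133 mm at the back. Origin at the centre of its underside, x pointing to the back.
- station: Soldering station, fixed: base plate 280 mm (x) by 240 mm (y), 6 mm thick, with a straight dark fence along its +y side: the fence's inner face is at y = +110 mm, its top 66 mm above the bench, full length in x. Origin at the centre of the plate's underside, on the bench.
- board_center (a point): Centre of the loose soldering board, a rigid cream ceramic slab 60 mm (x) by 110 mm (y) by 20 mm (z), about 0.15 to 0.3 kg. z points out of its scorched, black-stained face: up at the start, down when turned over. At the start it lies flat on the base plate, its long side within about 30 degrees of square to the fence.
- flux_center (a point): Amber jar standing on the base plate near its -x end, 50 mm diameter, 85 mm high; point at its centre. Leave it alone.
- mandrel_center (a point): Steel ring mandrel: a tapering upright rod 120 mm high on a round foot of 60 mm diameter; point at half height on its axis. Leave it alone.
- block_center (a point): Steel doming block, 65 x 65 x 45 mm; point at its centre. Leave it alone.
- tin_center (a point): Round tin with a blue label standing close beside the console, 50 mm diameter, 90 mm high; point at its centre. Leave it alone.
There are look-alikes about, which are no part of the job. Leave any green look-alike of the part that bears board_center alone.

How it is judged:
By the outcome, as a careful person would: the job done as asked, in the order asked, and still so for the second after the job is handed in, with the robot touching nothing.
It also fails if it takes over 61 s, if anything falls off the work surface, if the arm or the gripper's body presses on something with over 40 N, if the wrist force passes 120 N, or if a joint passes its speed limit or range.

## Working session

There is one attempt and no reset: what is moved stays moved. The work goes in short steps, Python scripts to look and compute and a tool call to move; the robot and the scene stay as the last step left them, time stands still between calls to the robot, and variables do not carry over. Pictures are saved under pics/ and viewed, and the job is handed in when it is done.

Besides the shell and the picture viewer there is one more tool, called after "Request:" by a JSON object that holds its "op" and its "data", one argument or row to a line. play_rows: Moves the arm, as the interface text tells. Its arguments: {"type":"object","properties":{"deltas":{"type":"array"},"squeeze":{"type":"number"}},"required":["deltas"]}

```bash
ls; mkdir -p pics; cat > h.py <<'E'
import numpy as np, cv2
from cell import telemetry, read_camera, workorder
def snap(n,tag):
    d=read_camera(n); cv2.imwrite(f'pics/{tag}.png',d['pixels'][:,:,::-1]); np.savez(f'pics/{tag}.npz',**d); return d
def cloud(d):
    K=np.array(d['camera_matrix']);k1=float(d['k1']);Z=d['depth']
    v,u=np.mgrid[0:480,0:640]
    xd=(u-K[0,2])/K[0,0];yd=(v-K[1,2])/K[1,1]
    x,y=xd.copy(),yd.copy()
    for _ in range(8):
        f=1+k1*(x*x+y*y);x=xd/f;y=yd/f
    P=np.stack([x*Z,y*Z,Z],-1)
    return P@np.array(d['rotation']).T+np.array(d['position'])
E
python3 - <<'E'
from h import *
for n in('scene','top'):
    d=snap(n,n+'0');print(n,d['position'],d['rotation'],d['k1'],d['camera_matrix'])
s=telemetry.sense();print(s)
E
```

```text
pics
scene [1.30925654 0.36709259 1.11356806] [ 0.46506626  0.81520693 -0.30509715 -0.16145205] -0.15321987450485244 [[610.3288416    0.         314.1718099 ]
 [  0.         610.3288416  240.37065977]
 [  0.           0.           1.        ]]
top [ 0.43534545 -0.08984904  1.28765851] [-0.7052874   0.7063339  -0.03548846  0.04901704] -0.08676105905142921 [[526.21451552   0.         324.75768973]
 [  0.         526.21451552 247.52335276]
 [  0.           0.           1.        ]]
{'time': 0.1, 'q': array([-1.45865142e+00,  3.13901224e-01,  4.50967794e-02,  1.30359780e+00,
       -1.24643359e-05,  1.43123629e+00]), 'joint_velocities': array([ 0.00089331, -0.00146025,  0.00222604, -0.00108154,  0.00075731,
       -0.00210623]), 'joint_efforts': array([ 1.44567966e-03, -4.81724453e+01,  2.99244475e+01,  1.26743002e-02,
       -2.27577498e-04,  5.40717679e-06]), 'tcp_pos': array([ 0.14316507, -0.55642484,  0.23051345]), 'tcp_rot': array([ 7.90270445e-01, -6.12757684e-01, -5.64407862e-04, -5.71160270e-04]), 'contact_force': array([-1.0779855 , -0.30032924,  0.091374  ]), 'moment': array([-0.0037611 ,  0.01916208, -0.02574895]), 'width': 1.0000004890383578}
```

Camera rotation is a quaternion.

```bash
sed -i "s/@np.array(d\['rotation'\]).T/@R.from_quat(d['rotation']).as_matrix().T/; 1a from scipy.spatial.transform import Rotation as R" h.py; python3 -c "import h"
```

```text
(no output)
```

View pics/scene0.png

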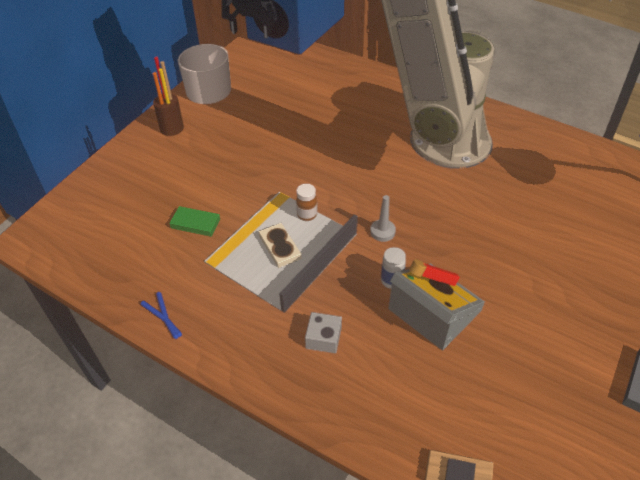

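View pics/top0.png

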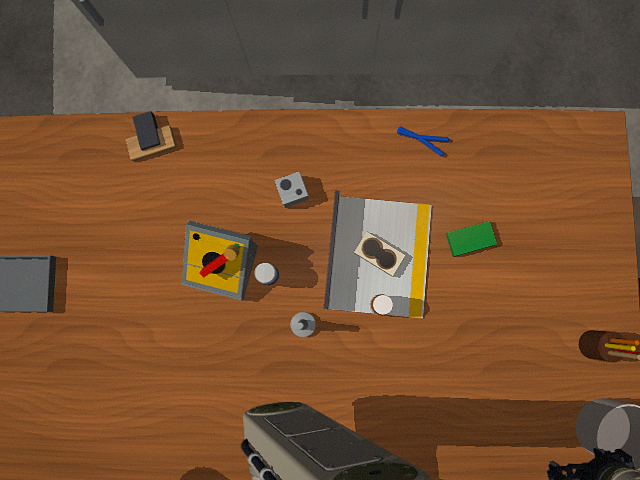

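The scene picture shows the fence between board and console. In the top picture, image up is +x and image right is -y. The isolator tip is at (233,254) by the hidden green dot, with the black dot at (196,237). The board is at (380,254), the jar at (382,304), the tin at (266,273), the mandrel at (303,324) and the block at (292,189).

```bash
cat > m.py <<'E'
from h import *
def load(t): return dict(np.load(f'pics/{t}.npz'))
t=load('top0');P=cloud(t);s=load('scene0');Q=cloud(s)
def hsv(d): return cv2.cvtColor(d['pixels'],cv2.COLOR_RGB2HSV)
H=hsv(t);G=hsv(s)
def reg(P,u0,u1,v0,v1):
    m=np.zeros(P.shape[:2],bool);m[v0:v1,u0:u1]=1;return m
E
python3 - <<'E'
from m import *
np.set_printoptions(precision=4,suppress=True)
# yellow face plane
for X,Hh,r in((P,H,(180,260,215,305)),(Q,G,(385,485,255,345))):
    m=(abs(Hh[...,0].astype(int)-25)<7)&(Hh[...,1]>180)&(Hh[...,2]>120)&reg(X,*r)
    p=X[m];c=np.median(p,0)
    for _ in range(5):
        q=p-c;n=np.linalg.svd(q,full_matrices=False)[2][2];n*=np.sign(n[2]);d=abs(q@n);p=p[d<0.004];c=p.mean(0)
    print('yellow',len(p),c,n,'tilt',np.degrees(np.arccos(n[2])),'az',np.degrees(np.arctan2(n[1],n[0])), p.min(0),p.max(0))
    m=((Hh[...,0]<6)|(Hh[...,0]>174))&(Hh[...,1]>200)&(Hh[...,2]>120)&reg(X,*r)
    p2=X[m];h=(p2-c)@n;print('red',len(p2),np.percentile(h,[5,50,95]))
    k=h>0.03;p2=p2[k];cc=p2.mean(0);d=np.linalg.svd(p2-cc,full_matrices=False)[2][0];pr=(p2-cc)@d;print(cc,d,pr.min(),pr.max())
    uy,ux=np.nonzero(m);print('px',ux.min(),ux.max(),uy.min(),uy.max())
# objects
for nm,(u,v) in dict(jar=(382,304),tin=(266,273),mand=(303,324),block=(292,189),dot=(196,237),disc=(206,258),knob=(233,254),fence=(336,230),plate=(410,225),fence2=(331,290)).items():
    print(nm,P[v,u], P[v,u-2],P[v,u+2])
E
```

```text
yellow 161 [0.55   0.1937 0.0856] [-0.6752  0.3844  0.6295] tilt 50.98579243995575 az 150.3447927009349 [0.4881 0.1399 0.0518] [0.6057 0.2434 0.1156]
red 235 [0.0136 0.0274 0.0417]
[0.5258 0.1982 0.1145] [-0.3992  0.7898 -0.4657] -0.02895595033197782 0.020195743516664987
px 200 227 254 276
yellow 207 [0.5734 0.1988 0.1016] [-0.6099  0.0994  0.7862] tilt 38.16791569724975 az 170.73994090773195 [0.5479 0.1402 0.0739] [0.5948 0.253  0.1247]
red 362 [0.0187 0.0298 0.0389]
[0.5504 0.1895 0.1347] [-0.6087 -0.1297 -0.7828] -1.2511302902264416 0.04640946255355908
px 423 458 266 284
jar [ 0.4502 -0.1964  0.0909] [ 0.4501 -0.1915  0.095 ] [ 0.4502 -0.2011  0.0888]
tin [0.521  0.0677 0.089 ] [0.5206 0.0716 0.0942] [0.5208 0.0627 0.0918]
mand [ 0.4057 -0.0184  0.1025] [ 0.4062 -0.0152  0.1223] [ 0.4048 -0.0209  0.0668]
block [0.7265 0.0128 0.0488] [0.727  0.0178 0.0469] [0.7278 0.0084 0.0434]
dot [0.6016 0.2261 0.112 ] [0.6012 0.23   0.1148] [0.601  0.2205 0.1159]
disc [0.5556 0.207  0.091 ] [0.5555 0.2116 0.0913] [0.5552 0.2014 0.0947]
knob [0.5584 0.1329 0.1493] [0.559  0.1383 0.1441] [0.5582 0.1281 0.1509]
fence [ 0.6325 -0.093   0.0079] [ 0.6238 -0.0882  0.0643] [ 0.6333 -0.098   0.0024]
plate [ 0.6452 -0.2759  0.003 ] [ 0.6451 -0.2708  0.0039] [ 0.645  -0.2806  0.0045]
fence2 [ 0.4853 -0.0805  0.0062] [ 0.4829 -0.0763  0.0675] [ 0.4852 -0.0853  0.0094]
```

```bash
python3 - <<'E'
import cv2
a=cv2.imread('pics/top0.png')[170:350,170:450];cv2.imwrite('pics/c1.png',cv2.resize(a,None,fx=2.85,fy=2.85,interpolation=cv2.INTER_CUBIC))
a=cv2.imread('pics/scene0.png')[170:370,200:490];cv2.imwrite('pics/c2.png',cv2.resize(a,None,fx=2.75,fy=2.75,interpolation=cv2.INTER_CUBIC))
E
```

```text
(no output)
```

View pics/c1.png

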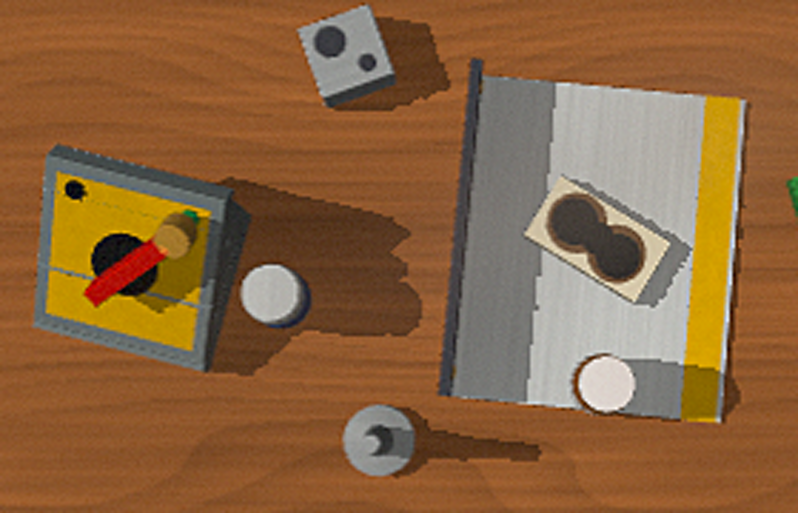

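View pics/c2.png

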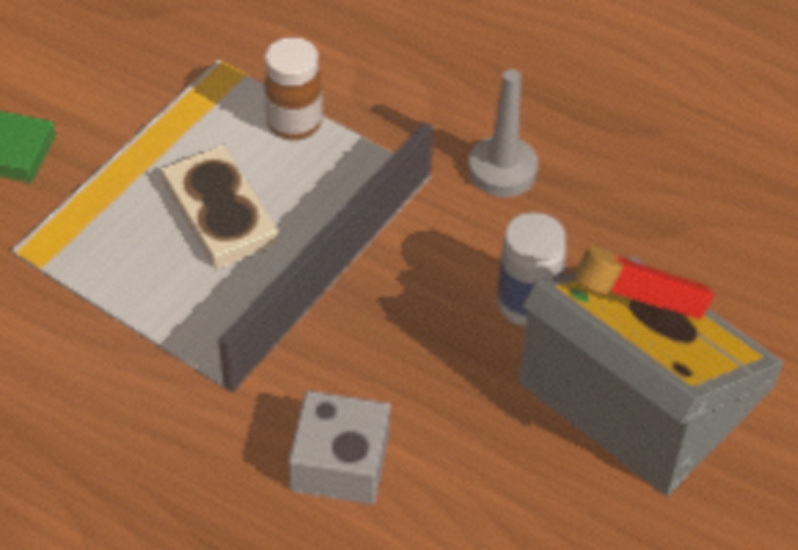

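The crops confirm that the console's high edge faces away from the robot. The handle tip is at the right (-y), by the green dot, and must swing counter-clockwise to the black dot. The board's scorched face is up, and its left end at crop (545,205) is nearer the fence. Next I'll work out the poses.

```bash
cat >> h.py <<'E'
def ray(d,u,v,z):
    K=np.array(d['camera_matrix']);p=np.array([[(u-K[0,2])/K[0,0],(v-K[1,2])/K[1,1]]])
    x=p.copy()
    for _ in range(10): x=p/(1+float(d['k1'])*(x**2).sum())
    r=R.from_quat(d['rotation']).apply([x[0,0],x[0,1],1.]);o=np.array(d['position'])
    return o+r*(z-o[2])/r[2]
E
python3 - <<'E'
from m import *
np.set_printoptions(precision=4,suppress=True)
c=lambda a,b:(a/2.85+169.7,b/2.85+169.7)
for n,(a,b,z) in dict(BL=(48,150,.133),BR=(232,190,.133),FR=(207,371,.035),FL=(36,326,.035),disc=(125,265,.089),dot=(75,190,.125)).items(): print(n,ray(t,*c(a,b),z))
print('station')
for n,(a,b,z) in dict(fenceTop1=(480,62,.066),fenceTop0=(447,394,.066),pl1=(745,100,.006),pl0=(722,421,.006)).items(): print(n,ray(t,*c(a,b),z))
# board: cream+dark in region
for nm,(d,X,Hh,r) in dict(top=(t,P,H,(350,410,228,280)),scene=(s,Q,G,(252,304,218,270))).items():
    px=d['pixels'].astype(int)
    m=((px[...,0]-px[...,2]>28)|(px.max(-1)<95))&reg(X,*r)
    m=cv2.morphologyEx(m.astype(np.uint8),cv2.MORPH_OPEN,np.ones((3,3)))
    n,l,st,_=cv2.connectedComponentsWithStats(m);i=1+st[1:,4].argmax();m=(l==i)
    cs,_=cv2.findContours(m.astype(np.uint8),0,2);h=cv2.convexHull(cs[0])[:,0]
    w=np.array([ray(d,u,v,.026) for u,v in h])
    rc=cv2.minAreaRect((w[:,:2]*1000).astype(np.float32));print(nm,rc,cv2.boxPoints(rc))
E
```

```text
BL [0.632  0.2431 0.133 ]
BR [0.5996 0.0962 0.133 ]
FR [0.4607 0.1307 0.035 ]
FL [0.4982 0.2771 0.035 ]
disc [0.5449 0.1895 0.089 ]
dot [0.6012 0.2227 0.125 ]
station
fenceTop1 [ 0.7159 -0.0982  0.066 ]
fenceTop0 [ 0.4416 -0.0705  0.066 ]
pl1 [ 0.6954 -0.329   0.006 ]
pl0 [ 0.4186 -0.3029  0.006 ]
top ((573.0401000976562, -196.31790161132812), (110.2193374633789, 61.800621032714844), 58.127830505371094) [[ 517.6993 -226.8024]
 [ 570.1821 -259.4348]
 [ 628.3809 -165.8334]
 [ 575.8981 -133.201 ]]
scene ((577.8268432617188, -192.6792755126953), (125.34615325927734, 64.35943603515625), 58.029327392578125) [[ 517.3438 -228.8074]
 [ 571.941  -262.8847]
 [ 638.3099 -156.5512]
 [ 583.7126 -122.4738]]
```

```bash
cat > g.py <<'E'
from h import *
np.set_printoptions(precision=1,suppress=True)
def goal(p,az=None,hold=None):
    """tool-frame mm to p, spin deg to bring tool x to azimuth az (mod 180)"""
    s=telemetry.sense();M=R.from_quat(s['tcp_rot']).as_matrix()
    a=np.degrees(np.arctan2(M[1,0],M[0,0]))
    d=M.T@(np.array(p)-s['tcp_pos'])*1000
    sp=None if az is None else -((az-a+90)%180-90)
    print('t',round(s['time'],2),'tcp',np.round(s['tcp_pos'],4),'az',round(a,1),'shift',d,'spin',sp,'w',round(s['width'],3),'F',s['contact_force'],'q6',round(s['q'][5],2))
    return d,sp
E
python3 - <<'E'
from g import *
ex=np.array([np.cos(np.radians(-13.8)),np.sin(np.radians(-13.8)),0]);ey=np.array([-ex[1],ex[0],0]);ez=np.array([0,0,1.])
T=np.radians(35);n=-np.sin(T)*ex+np.cos(T)*ez;u=np.cos(T)*ex+np.sin(T)*ez;r=-ey
g=np.array([.5476,.1868,.084])+.026*n
np.set_printoptions(precision=4,suppress=True);print(g)
for ph,o in((.7,.041),(.7,.03),(.35,.03),(0,.026),(-.35,.026),(-.6,.026),(-.7,.03)):
    b=np.cos(ph)*u+np.sin(ph)*r;c=-np.sin(ph)*u+np.cos(ph)*r
    print(ph,g+.045*b+o*c-.002*n)
goal([.527,.132,.231],-103.8)
E
```

```text
[0.5331 0.1904 0.1053]
0.7 [0.5262 0.1299 0.1083]
0.7 [0.5338 0.1367 0.1123]
0.35 [0.5493 0.1415 0.122 ]
0 [0.5638 0.156  0.1295]
-0.35 [0.5728 0.1713 0.133 ]
-0.6 [0.5764 0.1838 0.1334]
-0.7 [0.5784 0.1855 0.1345]
t 0.1 tcp [ 0.1432 -0.5564  0.2305] az -75.6 shift [-571.1358 -543.196     0.5374] spin 28.221641586225147 w 1.0 F [-1.078  -0.3003  0.0914] q6 1.43
```

Request:
{"op": "play_rows", "data": {
  "deltas": [
    [[-43, -41, 0], 0, -1],
    [[-43, -41, 0], 0, -1],
    [[-43, -41, 0], 0, -1],
    [[-43, -41, 0], 0, -1],
    [[-43, -41, 0], 0, -1]
  ],
  "squeeze": 20
}}

```text
time: 0.72
tcp_pos: [0.2887, -0.2957, 0.231]
tcp_rot: [0.79, -0.613, -0.0, -0.0]
contact_force: [1.0, -0.5, 0.1]
width: -0.002
```

Request:
{"op": "play_rows", "data": {
  "deltas": [
    [[-43, -41, 0], 0, -1],
    [[-43, -41, 0], 0, -1],
    [[-43, -41, 0], 0, -1],
    [[-43, -41, 0], 0, -1],
    [[-43, -41, 0], 0, -1]
  ]
}}

```text
time: 1.35
tcp_pos: [0.4337, -0.0364, 0.2312]
tcp_rot: [0.79, -0.613, 0.0, 0.0]
contact_force: [0.0, -1.3, 0.4]
width: -0.004
```

```bash
python3 -c "
from g import *
goal([.527,.132,.200],-103.8)"
```

```text
t 1.35 tcp [ 0.4 -0.   0.2] az -75.6 shift [-139.9 -132.3   31.2] spin 28.22976291666869 w -0.004 F [ 0.  -1.3  0.4] q6 2.62
```

Request:
{"op": "play_rows", "data": {
  "deltas": [
    [[-43, -41, 0], 0, -1],
    [[-43, -41, 0], 0, -1],
    [[-43, -41, 0], 0, -1],
    [[-11, -9, 0], 0, -1],
    [[0, 0, 0], -10, -1]
  ]
}}

```text
time: 1.98
tcp_pos: [0.5259, 0.1311, 0.2304]
tcp_rot: [0.842, -0.539, -0.001, 0.001]
contact_force: [-0.1, -0.6, -0.1]
width: 0.005
```

Request:
{"op": "play_rows", "data": {
  "deltas": [
    [[0, 0, 0], -10, -1],
    [[0, 0, 0], -10, -1],
    [[0, 0, 0], -10, -1],
    [[0, 0, 0], -10, -1],
    [[0, 0, 0], -10, -1]
  ]
}}

```text
time: 2.6
tcp_pos: [0.5255, 0.1292, 0.231]
tcp_rot: [0.991, -0.133, -0.001, 0.0]
contact_force: [-0.4, -0.6, -0.8]
width: 0.001
```

```bash
python3 -c "
from g import *
goal([.5265,.130,.110],-13.8)
snap('scene','scene1')"
```

```text
t 2.6 tcp [0.5 0.1 0.2] az -15.3 shift [  0.9  -1.1 121. ] spin -1.5010634713405722 w 0.001 F [-0.4 -0.6 -0.8] q6 1.93
```

View pics/scene1.png

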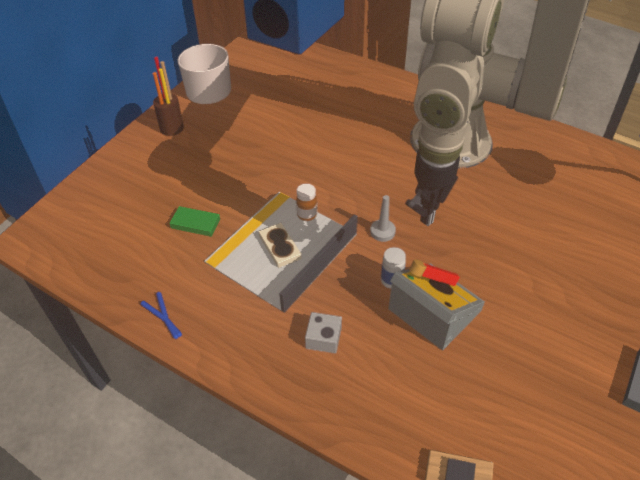

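The picture shows the shut fingertips at about (430,222), above and to the right of the lever, with the lever unmoved. I'll descend and then push around the arc.

Request:
{"op": "play_rows", "data": {
  "deltas": [
    [[0, 0, 50], 0, -1],
    [[0, 0, 50], 0, -1],
    [[0, 0, 20], 0, -1],
    [[0, 0, 0], 0, -1],
    [[0, 0, 0], 0, -1]
  ]
}}

```text
time: 3.28
tcp_pos: [0.5267, 0.1298, 0.1123]
tcp_rot: [0.991, -0.136, 0.001, -0.0]
contact_force: [0.1, 0.1, 0.5]
width: 0.001
```

```bash
python3 -c "
from g import *
for p in ([.5338,.1367,.1123],[.5493,.1415,.122],[.5638,.156,.1295],[.5728,.1713,.133],[.5764,.1838,.1334]): goal(p,-13.8)
"
```

```text
t 3.27 tcp [0.5 0.1 0.1] az -15.7 shift [ 4.9 -8.5  0. ] spin -1.8577151763035573 w 0.001 F [0.1 0.1 0.5] q6 1.94
t 3.27 tcp [0.5 0.1 0.1] az -15.7 shift [ 18.6 -17.3  -9.6] spin -1.8577151763035573 w 0.001 F [0.1 0.1 0.5] q6 1.94
t 3.27 tcp [0.5 0.1 0.1] az -15.7 shift [ 28.6 -35.2 -17.1] spin -1.8577151763035573 w 0.001 F [0.1 0.1 0.5] q6 1.94
t 3.27 tcp [0.5 0.1 0.1] az -15.7 shift [ 33.2 -52.4 -20.6] spin -1.8577151763035573 w 0.001 F [0.1 0.1 0.5] q6 1.94
t 3.27 tcp [0.5 0.1 0.1] az -15.7 shift [ 33.3 -65.4 -21. ] spin -1.8577151763035573 w 0.001 F [0.1 0.1 0.5] q6 1.94
```

Slow push in small rows, checking forces.

Request:
{"op": "play_rows", "data": {
  "deltas": [
    [[5, -8, 0], 0, -1],
    [[7, -5, -5], 0, -1],
    [[7, -4, -5], 0, -1],
    [[5, -9, -4], 0, -1],
    [[5, -9, -3], 0, -1]
  ]
}}

```text
time: 3.9
tcp_pos: [0.5641, 0.1567, 0.1286]
tcp_rot: [0.991, -0.135, 0.0, -0.0]
contact_force: [-0.6, -0.5, -0.8]
width: 0.0
```

Request:
{"op": "play_rows", "data": {
  "deltas": [
    [[2, -8, -2], 0, -1],
    [[2, -9, -2], 0, -1],
    [[0, -6, 0], 0, -1],
    [[0, -6, 0], 0, -1],
    [[0, 0, 0], 0, -1]
  ]
}}

```text
time: 4.53
tcp_pos: [0.5751, 0.1834, 0.1322]
tcp_rot: [0.991, -0.135, 0.0, 0.0]
contact_force: [-0.1, 0.3, 0.3]
width: 0.003
```

```bash
python3 -c "
from g import *
goal([.5764,.1838,.1334],-13.8)
d=snap('top','top2');a=d['pixels'][170:350,150:400,::-1];cv2.imwrite('pics/c3.png',cv2.resize(a,None,fx=3,fy=3))
d=snap('scene','scene2');a=d['pixels'][170:370,350:550,::-1];cv2.imwrite('pics/c4.png',cv2.resize(a,None,fx=2.75,fy=2.75))"
```

```text
t 4.53 tcp [0.6 0.2 0.1] az -15.5 shift [ 1.1 -0.7 -1.2] spin -1.737901122493355 w 0.003 F [-0.1  0.3  0.3] q6 2.02
```

View pics/c3.png

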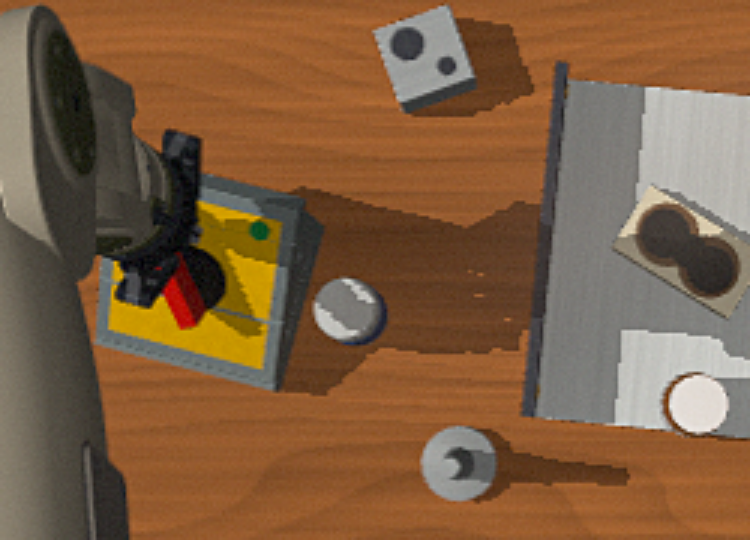

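View pics/c4.png

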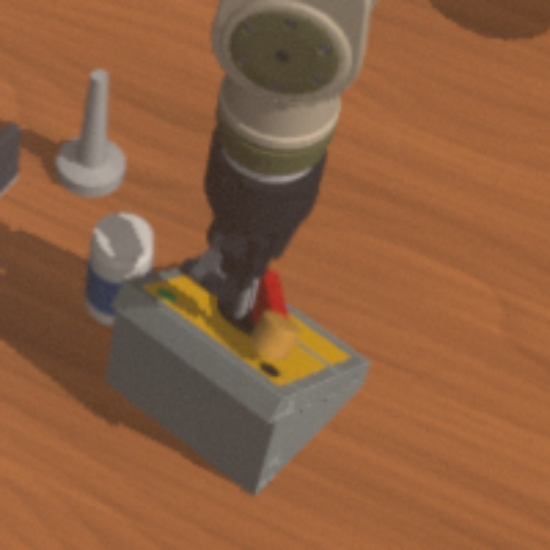

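The lever has swung: the green dot is uncovered at c3 (260,230), and the knob is by the black dot at c4 (272,335). I'll nudge a little further to be sure it reaches the stop, then lift.

Request:
{"op": "play_rows", "data": {
  "deltas": [
    [[-2, -4, 0], 0, -1],
    [[-2, -3, 0], 0, -1],
    [[0, 5, 0], 0, -1],
    [[0, 5, -30], 0, -1],
    [[0, 0, -60], 0, -1]
  ]
}}

```text
time: 5.25
tcp_pos: [0.5684, 0.1801, 0.2203]
tcp_rot: [0.991, -0.136, -0.003, 0.001]
contact_force: [-0.3, 0.9, 0.9]
width: 0.0
```

```bash
python3 -c "
from g import *
goal([.590,-.163,.20],-32)
"
```

```text
t 5.25 tcp [0.6 0.2 0.2] az -15.6 shift [113.2 324.6  20.7] spin 16.391560073840026 w 0.0 F [-0.3  0.9  0.9] q6 2.02
```

Request:
{"op": "play_rows", "data": {
  "deltas": [
    [[19, 54, 0], 0, 1],
    [[19, 54, 0], 0, 1],
    [[19, 54, 0], 0, 1],
    [[19, 54, 0], 0, 1],
    [[19, 54, 0], 0, 1]
  ]
}}

```text
time: 5.88
tcp_pos: [0.5892, -0.1066, 0.2225]
tcp_rot: [0.991, -0.136, 0.0, 0.0]
contact_force: [0.6, -0.9, 0.1]
width: 1.0
```

Request:
{"op": "play_rows", "data": {
  "deltas": [
    [[19, 54, 0], 0, 1],
    [[0, 0, 0], 8, 1],
    [[0, 0, 0], 8, 1],
    [[0, 0, 0], 0, 1],
    [[0, 0, 0], 0, 1]
  ]
}}

```text
time: 6.5
tcp_pos: [0.5932, -0.1615, 0.2223]
tcp_rot: [0.963, -0.271, 0.0, 0.0]
contact_force: [0.0, -0.2, -0.1]
width: 1.004
```

```bash
python3 -c "
from g import *
goal([.5947,-.1612,.05],-31.9)
d=snap('top','top3');a=d['pixels'][170:350,150:450,::-1];cv2.imwrite('pics/c5.png',cv2.resize(a,None,fx=2.6,fy=2.6))
d=snap('scene','scene3');a=d['pixels'][170:370,180:500,::-1];cv2.imwrite('pics/c6.png',cv2.resize(a,None,fx=2.5,fy=2.5))"
```

```text
t 6.5 tcp [ 0.6 -0.2  0.2] az -31.4 shift [  1.1  -1.1 172.3] spin 0.46583427782863396 w 1.004 F [ 0.  -0.2 -0.1] q6 1.72
```

View pics/c5.png

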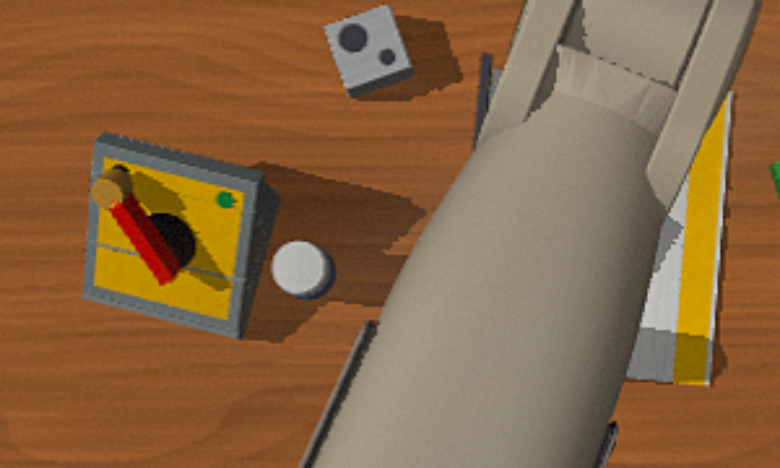

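View pics/c6.png

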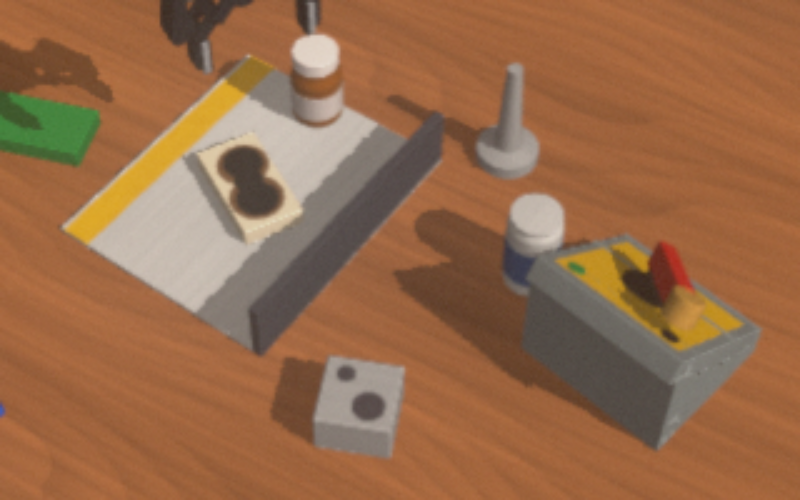

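The isolator is off: the knob at c5 (110,188) sits on the black dot and the green dot is clear. Descending to the board, with a look on the way.

Request:
{"op": "play_rows", "data": {
  "deltas": [
    [[1, -1, 50], 0, 1],
    [[0, 0, 50], 0, 1],
    [[0, 0, 28], 0, 1],
    [[0, 0, 0], 0, 1],
    [[0, 0, 0], 0, 1]
  ]
}}

```text
time: 7.22
tcp_pos: [0.5956, -0.1614, 0.0957]
tcp_rot: [0.962, -0.272, 0.001, 0.0]
contact_force: [0.2, 0.4, 0.4]
width: 0.999
```

```bash
python3 -c "
from g import *
goal([.5947,-.1612,.003],-31.9)
d=snap('scene','scene4');a=d['pixels'][170:370,180:400,::-1];cv2.imwrite('pics/c7.png',cv2.resize(a,None,fx=3,fy=3))"
```

```text
t 7.22 tcp [ 0.6 -0.2  0.1] az -31.5 shift [-1.   0.3 92.7] spin 0.36864090177164144 w 0.999 F [0.2 0.4 0.4] q6 1.73
```

View pics/c7.png

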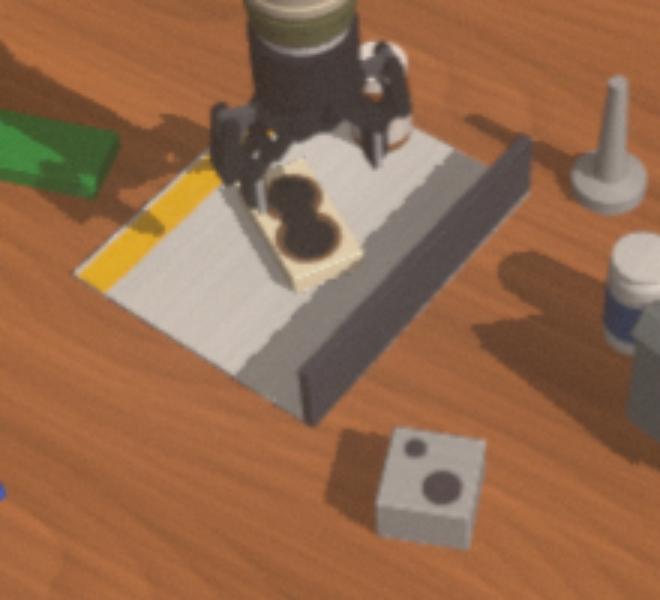

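Request:
{"op": "play_rows", "data": {
  "deltas": [
    [[-1, 0, 50], 0, 1],
    [[0, 0, 25], 0, 1],
    [[0, 0, 10], 0, 1],
    [[0, 0, 5], 0, 1],
    [[0, 0, 2], 0, 1]
  ]
}}

```text
time: 7.9
tcp_pos: [0.5949, -0.1612, 0.0035]
tcp_rot: [0.962, -0.272, 0.001, 0.0]
contact_force: [0.1, 0.3, -0.3]
width: 1.001
```

Request:
{"op": "play_rows", "data": {
  "deltas": [
    [[0, 0, 0], 0, -1],
    [[0, 0, 0], 0, -1],
    [[0, 0, 0], 0, -1],
    [[0, 0, 0], 0, -1],
    [[0, 0, 0], 0, -1]
  ],
  "squeeze": 20
}}

```text
time: 8.52
tcp_pos: [0.5946, -0.1611, 0.0033]
tcp_rot: [0.962, -0.272, 0.001, 0.0]
contact_force: [-0.0, 0.8, 5.7]
width: 0.699
```

Request:
{"op": "play_rows", "data": {
  "deltas": [
    [[0, 0, -8], 0, -1],
    [[0, 1, -8], 0, -1],
    [[0, 2, -8], 0, -1],
    [[0, 3, -8], 0, -1],
    [[0, 0, 0], 0, -1]
  ]
}}

```text
time: 9.15
tcp_pos: [0.5912, -0.1664, 0.0353]
tcp_rot: [0.962, -0.272, 0.001, 0.0]
contact_force: [0.1, -0.2, -3.3]
width: 0.695
```

```bash
python3 -c "
from g import *
goal([.5947,-.1612,.003],-31.9)
d=snap('scene','scene5');a=d['pixels'][170:370,180:400,::-1];cv2.imwrite('pics/c8.png',cv2.resize(a,None,fx=3,fy=3))"
```

```text
t 9.15 tcp [ 0.6 -0.2  0. ] az -31.6 shift [ 0.2 -6.3 32.3] spin 0.30147223811337653 w 0.695 F [ 0.1 -0.2 -3.3] q6 1.72
```

View pics/c8.png

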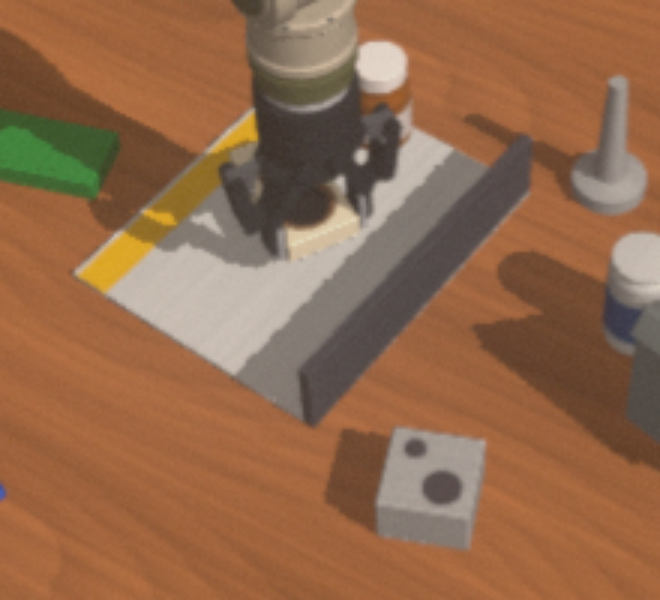

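Request:
{"op": "play_rows", "data": {
  "deltas": [
    [[0, 0, -20], 0, -1],
    [[0, 0, -20], 0, -1],
    [[0, 0, -20], 0, -1],
    [[0, 0, -20], 0, -1],
    [[0, 0, 0], 0, -1]
  ]
}}

```text
time: 9.82
tcp_pos: [0.5918, -0.1662, 0.1156]
tcp_rot: [0.962, -0.272, 0.002, 0.0]
contact_force: [-0.2, 0.1, -1.5]
width: 0.696
```

```bash
python3 -c "
from g import *
goal([.5947,-.1612,.003],-31.9);print(telemetry.sense()['moment']*100)
d=snap('scene','scene6');a=d['pixels'][170:370,180:400,::-1];cv2.imwrite('pics/c9.png',cv2.resize(a,None,fx=3,fy=3))"
```

```text
t 9.82 tcp [ 0.6 -0.2  0.1] az -31.6 shift [ -0.5  -5.8 112.6] spin 0.3322086233904997 w 0.696 F [-0.2  0.1 -1.5] q6 1.72
[  8.4 -10.1   5.6]
```

View pics/c9.png

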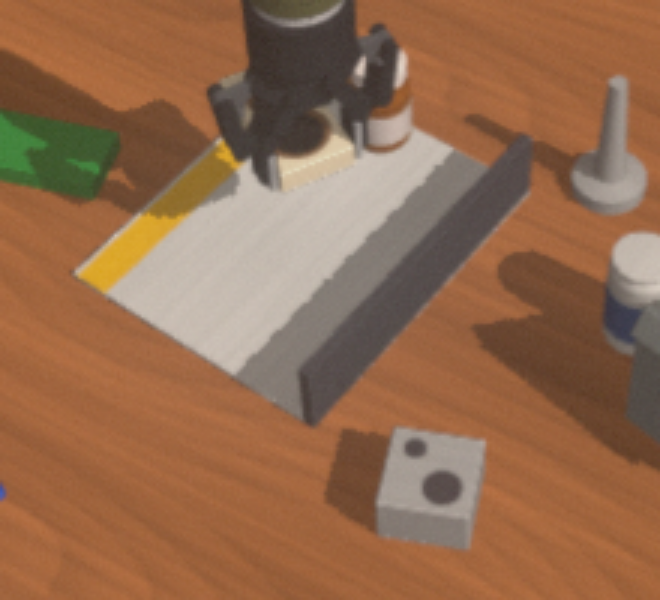

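The board is held rigidly level and doesn't droop, so I'll use the fence to rotate it down. First a spin to bring the free end round to the fence.

Request:
{"op": "play_rows", "data": {
  "deltas": [
    [[0, 0, -20], -10.3, -1],
    [[0, 0, 0], -10.3, -1],
    [[0, 0, 0], -10.3, -1],
    [[0, 0, 0], -10.3, -1],
    [[0, 0, 0], -10.3, -1]
  ]
}}

```text
time: 10.5
tcp_pos: [0.5897, -0.1654, 0.1324]
tcp_rot: [0.984, 0.176, -0.001, -0.001]
contact_force: [0.9, -0.3, -1.7]
width: 0.694
```

Request:
{"op": "play_rows", "data": {
  "deltas": [
    [[0, 0, 0], -10.3, -1],
    [[0, 0, 0], -10.3, -1],
    [[0, 0, 0], -10.3, -1],
    [[0, 0, 0], -10.3, -1],
    [[0, 0, 0], -10.3, -1]
  ]
}}

```text
time: 11.12
tcp_pos: [0.5896, -0.1655, 0.1323]
tcp_rot: [0.81, 0.586, -0.001, -0.001]
contact_force: [-0.5, 0.9, -2.8]
width: 0.697
```

Request:
{"op": "play_rows", "data": {
  "deltas": [
    [[0, 0, 0], -10.3, -1],
    [[0, 0, 0], -10.3, -1],
    [[0, 0, 0], -10.3, -1],
    [[0, 0, 0], -10.3, -1],
    [[0, 0, 0], -10.3, -1]
  ]
}}

```text
time: 11.75
tcp_pos: [0.5897, -0.1655, 0.1323]
tcp_rot: [0.475, 0.88, -0.0, -0.001]
contact_force: [0.4, 0.2, -2.3]
width: 0.699
```

Request:
{"op": "play_rows", "data": {
  "deltas": [
    [[0, 0, 0], -10.3, -1],
    [[0, 0, 0], -10.3, -1],
    [[0, 0, 0], -10.3, -1],
    [[0, 0, 0], -10.3, -1],
    [[0, 0, 0], -10.3, -1]
  ]
}}

```text
time: 12.38
tcp_pos: [0.5897, -0.1656, 0.1324]
tcp_rot: [0.046, 0.999, 0.0, -0.001]
contact_force: [-0.2, 0.2, -1.8]
width: 0.696
```

```bash
python3 -c "
from g import *
c=np.array([.568,-.198]);ys=np.array([.0976,.995]);xs=np.array([.995,-.0976])
p=c+.02*xs+(.110-.096-.015)*ys
goal([p[0],p[1],.020],174.4)
d=snap('scene','scene7');a=d['pixels'][170:370,180:400,::-1];cv2.imwrite('pics/c10.png',cv2.resize(a,None,fx=3,fy=3))"
```

```text
t 12.38 tcp [ 0.6 -0.2  0.1] az 174.8 shift [ -1.6 -35.4 112.4] spin 0.36284277219544947 w 0.696 F [-0.2  0.2 -1.8] q6 -1.88
```

View pics/c10.png

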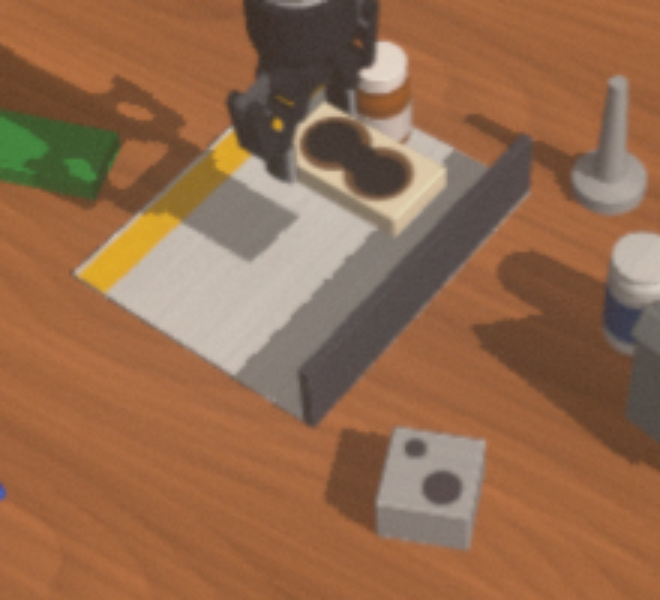

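The board is level in the grip with its free end facing the fence. I'll back off, descend, then approach the fence.

Request:
{"op": "play_rows", "data": {
  "deltas": [
    [[-2, -40, 0], 0, -1],
    [[0, 0, 55], 0, -1],
    [[0, 0, 55], 0, -1],
    [[0, 0, 6], 0, -1],
    [[0, 0, 0], 0, -1]
  ]
}}

```text
time: 13.05
tcp_pos: [0.5888, -0.2058, 0.0184]
tcp_rot: [0.049, 0.999, 0.0, -0.0]
contact_force: [-0.8, 0.3, -1.8]
width: 0.701
```

Request:
{"op": "play_rows", "data": {
  "deltas": [
    [[0, 4, 0], 0, -1],
    [[0, 4, 0], 0, -1],
    [[0, 3, 0], 0, -1],
    [[0, 2, 0], 0, -1],
    [[0, 0, 0], 0, -1]
  ]
}}

```text
time: 13.68
tcp_pos: [0.5901, -0.1927, 0.0184]
tcp_rot: [0.048, 0.999, -0.0, 0.0]
contact_force: [0.6, -0.2, -3.2]
width: 0.697
```

```bash
python3 -c "
from g import *
goal([.57,-.2,.020],174.4)
d=snap('scene','scene8');a=d['pixels'][170:370,180:400,::-1];cv2.imwrite('pics/c11.png',cv2.resize(a,None,fx=3,fy=3))"
```

```text
t 13.68 tcp [ 0.6 -0.2  0. ] az 174.4 shift [19.3 -9.2 -1.6] spin 0.04387332457341131 w 0.697 F [ 0.6 -0.2 -3.2] q6 -1.92
```

View pics/c11.png

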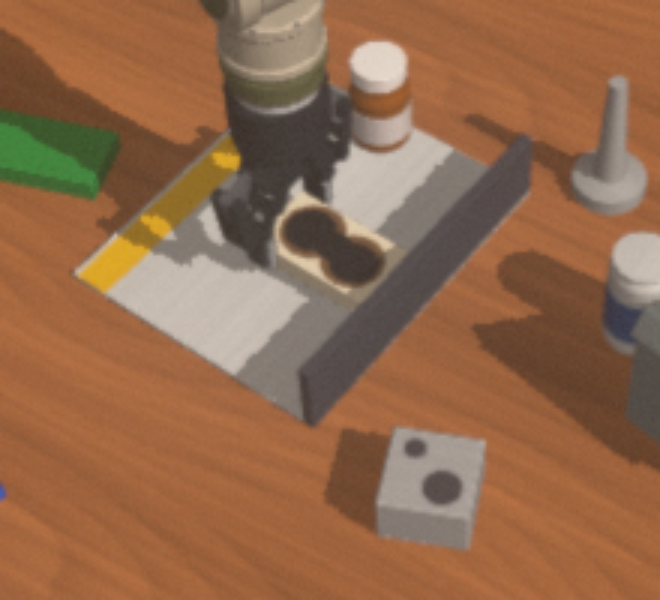

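Request:
{"op": "play_rows", "data": {
  "deltas": [
    [[0, 2, 0], 0, -1],
    [[0, 2, 0], 0, -1],
    [[0, 2, 0], 0, -1],
    [[0, 1, 0], 0, -1],
    [[0, 0, 0], 0, -1]
  ]
}}

```text
time: 14.35
tcp_pos: [0.5907, -0.1859, 0.0183]
tcp_rot: [0.049, 0.999, -0.0, -0.0]
contact_force: [-0.4, 0.4, -1.6]
width: 0.698
```

Request:
{"op": "play_rows", "data": {
  "deltas": [
    [[0, 3, 0], 0, -1],
    [[0, 2, 0], 0, -1],
    [[0, 2, 0], 0, -1],
    [[0, 1, 0], 0, -1],
    [[0, 0, 0], 0, -1]
  ]
}}

```text
time: 14.98
tcp_pos: [0.5905, -0.1856, 0.0192]
tcp_rot: [0.051, 0.999, -0.007, -0.001]
contact_force: [-7.4, -21.6, -1.1]
width: 0.696
```

Contact with the fence at about 22 N. Now lift, so fence friction holds the free end down.

Request:
{"op": "play_rows", "data": {
  "deltas": [
    [[0, 0, -3], 0, -1],
    [[0, 0, -4], 0, -1],
    [[0, 0, -4], 0, -1],
    [[0, 0, -4], 0, -1],
    [[0, 0, 0], 0, -1]
  ]
}}

```text
time: 15.6
tcp_pos: [0.5911, -0.1817, 0.0339]
tcp_rot: [0.05, 0.999, -0.003, -0.0]
contact_force: [-3.2, -10.1, -1.7]
width: 0.696
```

```bash
python3 -c "
from g import *
goal([.57,-.2,.020],174.4);print(telemetry.sense()['moment']*100)
d=snap('scene','scene9');a=d['pixels'][170:370,180:400,::-1];cv2.imwrite('pics/c12.png',cv2.resize(a,None,fx=3,fy=3))"
```

```text
t 15.6 tcp [ 0.6 -0.2  0. ] az 174.3 shift [ 19.1 -20.2  14.1] spin -0.11417161405429965 w 0.696 F [ -3.2 -10.1  -1.7] q6 -1.9
[-220.2   66.7   17. ]
```

View pics/c12.png

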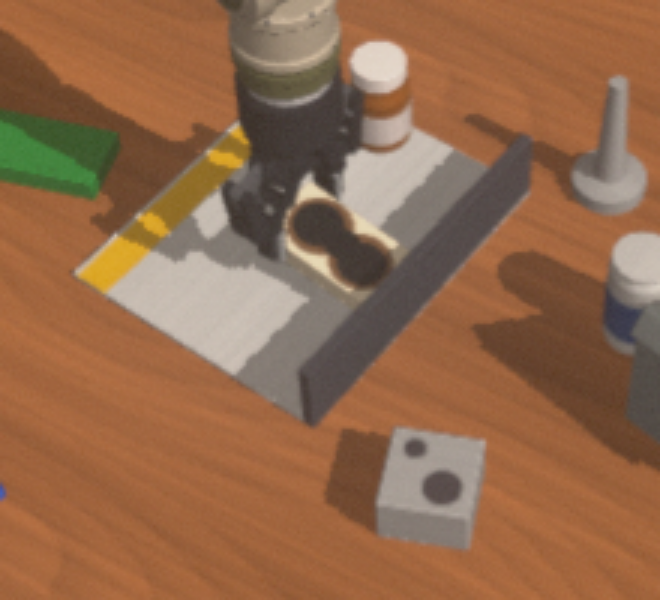

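It's rotating: the grip moved in while the force fell. Continuing the arc.

Request:
{"op": "play_rows", "data": {
  "deltas": [
    [[0, 2, -6], 0, -1],
    [[0, 2, -6], 0, -1],
    [[0, 2, -6], 0, -1],
    [[0, 3, -6], 0, -1],
    [[0, 3, -5], 0, -1]
  ]
}}

```text
time: 16.27
tcp_pos: [0.5924, -0.1684, 0.0629]
tcp_rot: [0.049, 0.999, -0.002, -0.0]
contact_force: [-2.1, -6.1, -2.0]
width: 0.698
```

```bash
python3 -c "
from g import *
goal([.57,-.2,.020],174.4)
d=snap('scene','scene10');a=d['pixels'][170:370,180:400,::-1];cv2.imwrite('pics/c13.png',cv2.resize(a,None,fx=3,fy=3))"
```

```text
t 16.27 tcp [ 0.6 -0.2  0.1] az 174.3 shift [ 19.2 -33.5  43.1] spin -0.06742207503165787 w 0.698 F [-2.1 -6.1 -2. ] q6 -1.88
```

View pics/c13.png

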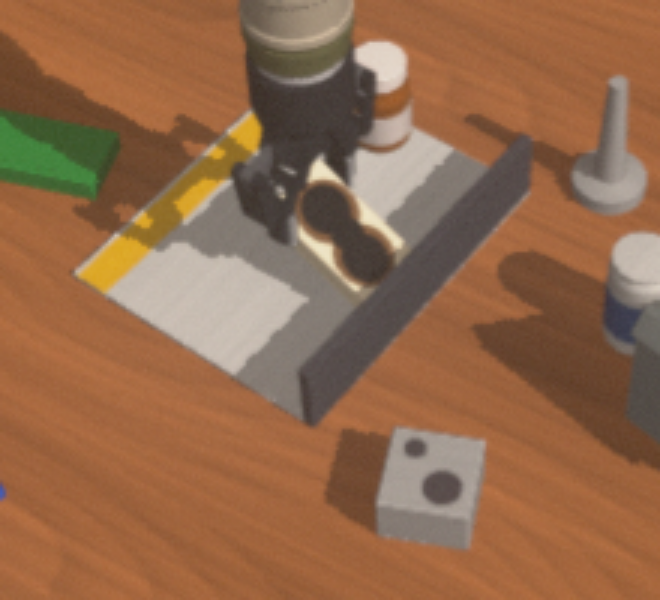

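Request:
{"op": "play_rows", "data": {
  "deltas": [
    [[0, 5, -6], 0, -1],
    [[0, 6, -6], 0, -1],
    [[0, 6, -6], 0, -1],
    [[0, 6, -5], 0, -1],
    [[0, 6, -4], 0, -1]
  ]
}}

```text
time: 16.95
tcp_pos: [0.5957, -0.1393, 0.0905]
tcp_rot: [0.049, 0.999, -0.002, 0.001]
contact_force: [-1.1, -5.2, 0.5]
width: 0.696
```

Request:
{"op": "play_rows", "data": {
  "deltas": [
    [[0, 6, -4], 0, -1],
    [[0, 6, -3], 0, -1],
    [[0, 6, -3], 0, -1],
    [[0, 6, -2], 0, -1],
    [[0, 0, 0], 0, -1]
  ]
}}

```text
time: 17.58
tcp_pos: [0.5981, -0.1126, 0.1014]
tcp_rot: [0.048, 0.999, 0.0, 0.0]
contact_force: [0.6, -1.4, -1.7]
width: 0.698
```

```bash
python3 -c "
from g import *
goal([.57,-.2,.020],174.4)
d=snap('scene','scene11');a=d['pixels'][170:370,180:400,::-1];cv2.imwrite('pics/c14.png',cv2.resize(a,None,fx=3,fy=3))"
```

```text
t 17.57 tcp [ 0.6 -0.1  0.1] az 174.5 shift [ 19.6 -89.8  81.4] spin 0.07598194500050681 w 0.698 F [ 0.6 -1.4 -1.7] q6 -1.79
```

View pics/c14.png

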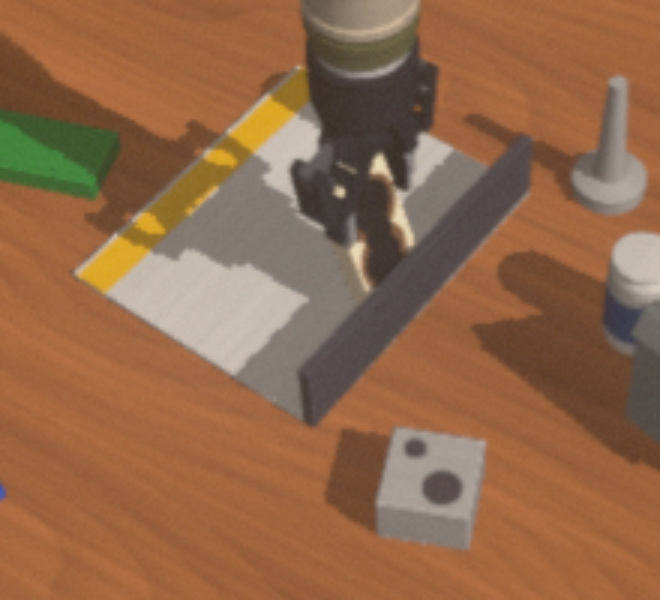

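The board is about 70-75° down and nearly standing at the fence. I'll push on past vertical over the fence's top edge, so that it over-tilts towards clean-side up.

Request:
{"op": "play_rows", "data": {
  "deltas": [
    [[0, 6, 0], 0, -1],
    [[0, 6, 0], 0, -1],
    [[0, 6, 0], 0, -1],
    [[0, 6, 0], 0, -1],
    [[0, 4, 0], 0, -1]
  ]
}}

```text
time: 18.25
tcp_pos: [0.6004, -0.0849, 0.1012]
tcp_rot: [0.048, 0.999, -0.0, -0.0]
contact_force: [-0.1, -3.7, -0.7]
width: 0.696
```

```bash
python3 -c "
from g import *
goal([.57,-.2,.020],174.4)
d=snap('scene','scene12');a=d['pixels'][170:370,180:400,::-1];cv2.imwrite('pics/c15.png',cv2.resize(a,None,fx=3,fy=3))"
```

```text
t 18.25 tcp [ 0.6 -0.1  0.1] az 174.4 shift [  19.1 -117.5   81.2] spin 0.047723013991486596 w 0.696 F [-0.1 -3.7 -0.7] q6 -1.75
```

View pics/c15.png

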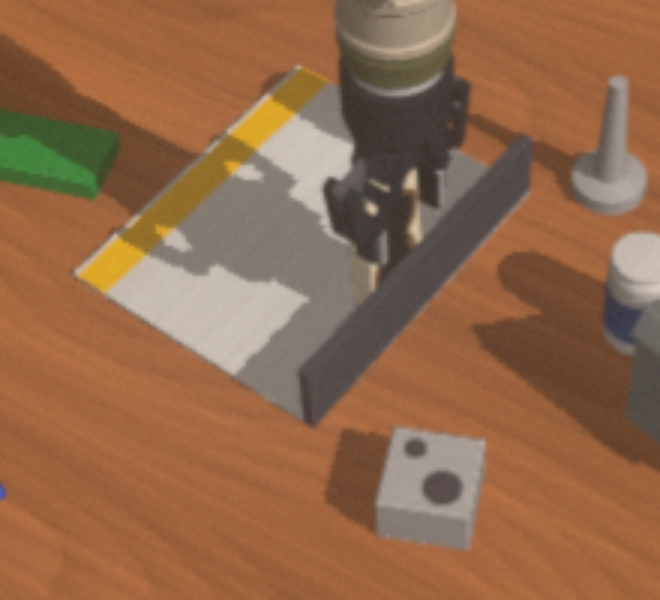

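Request:
{"op": "play_rows", "data": {
  "deltas": [
    [[0, 5, 0], 0, -1],
    [[0, 5, 0], 0, -1],
    [[0, 5, -1], 0, -1],
    [[0, 3, -1], 0, -1],
    [[0, 0, 0], 0, -1]
  ]
}}

```text
time: 18.92
tcp_pos: [0.6019, -0.0669, 0.1032]
tcp_rot: [0.048, 0.999, 0.0, -0.0]
contact_force: [-1.3, -2.7, -2.8]
width: 0.695
```

```bash
python3 -c "
from g import *
goal([.57,-.2,.020],174.4)
d=snap('scene','scene13');a=d['pixels'][170:370,180:400,::-1];cv2.imwrite('pics/c16.png',cv2.resize(a,None,fx=3,fy=3))"
```

```text
t 18.93 tcp [ 0.6 -0.1  0.1] az 174.5 shift [  18.8 -135.6   83.1] spin 0.05326365275109879 w 0.695 F [-1.3 -2.7 -2.8] q6 -1.72
```

View pics/c16.png

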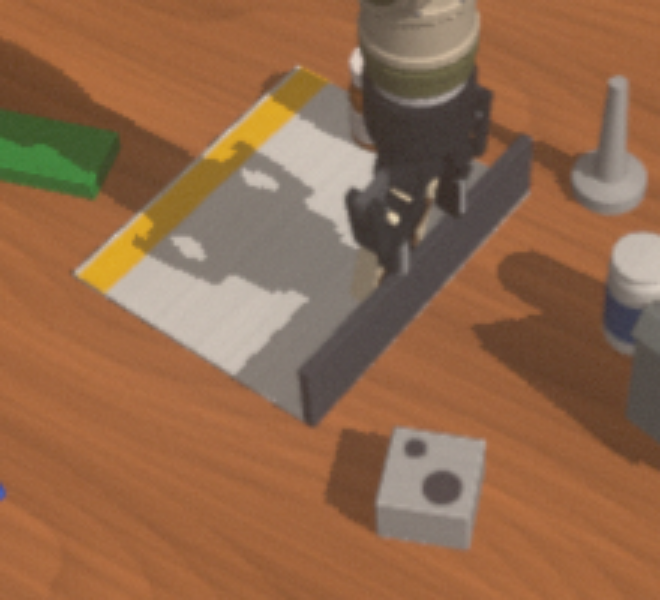

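The board is over-tilted by about 33° (clean face towards the robot side and up). I'll pull it clear of the fence to the middle of the plate.

Request:
{"op": "play_rows", "data": {
  "deltas": [
    [[0, -10, -10], 0, -1],
    [[0, -40, 0], 0, -1],
    [[0, -40, 0], 0, -1],
    [[0, -40, 0], 0, -1],
    [[0, 0, 0], 0, -1]
  ]
}}

```text
time: 19.6
tcp_pos: [0.59, -0.2001, 0.1143]
tcp_rot: [0.051, 0.999, -0.0, 0.001]
contact_force: [0.2, 0.6, -2.1]
width: 0.695
```

```bash
python3 -c "
from g import *
c=np.array([.568,-.198]);ys=np.array([.0976,.995]);xs=np.array([.995,-.0976])
p=c+.02*xs+.001*ys
goal([p[0],p[1],.08],174.4)
d=snap('scene','scene14');a=d['pixels'][170:370,180:400,::-1];cv2.imwrite('pics/c17.png',cv2.resize(a,None,fx=3,fy=3))"
```

```text
t 19.6 tcp [ 0.6 -0.2  0.1] az 174.2 shift [ 2.2  0.9 34.3] spin -0.20663674273242805 w 0.695 F [ 0.2  0.6 -2.1] q6 -1.93
```

View pics/c17.png

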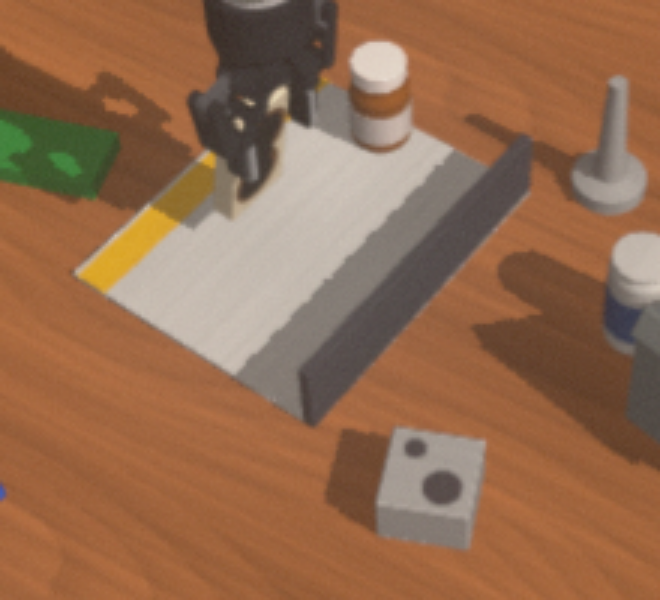

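Request:
{"op": "play_rows", "data": {
  "deltas": [
    [[0, 0, 10], 0, -1],
    [[0, 0, 6], 0, -1],
    [[0, 0, 5], 0, -1],
    [[0, 0, 4], 0, -1],
    [[0, 0, 0], 0, -1]
  ]
}}

```text
time: 20.27
tcp_pos: [0.5895, -0.1965, 0.0878]
tcp_rot: [0.048, 0.999, 0.0, -0.0]
contact_force: [0.2, -0.7, -2.4]
width: 0.696
```

Request:
{"op": "play_rows", "data": {
  "deltas": [
    [[0, 0, 3], 0, -1],
    [[0, 0, 3], 0, -1],
    [[0, 0, 3], 0, -1],
    [[0, 0, 3], 0, -1],
    [[0, 0, 0], 0, -1]
  ]
}}

```text
time: 20.9
tcp_pos: [0.5894, -0.1968, 0.0759]
tcp_rot: [0.049, 0.999, 0.0, -0.0]
contact_force: [-0.7, -0.2, -2.5]
width: 0.696
```

```bash
python3 -c "
from g import *
goal([.57,-.2,.020],174.4);print(telemetry.sense()['moment']*100)
d=snap('scene','scene15');a=d['pixels'][170:370,180:400,::-1];cv2.imwrite('pics/c18.png',cv2.resize(a,None,fx=3,fy=3))"
```

```text
t 20.9 tcp [ 0.6 -0.2  0.1] az 174.4 shift [18.9 -5.1 55.9] spin 0.023220035902653535 w 0.696 F [-0.7 -0.2 -2.5] q6 -1.92
[10.   3.1  5.2]
```

View pics/c18.png

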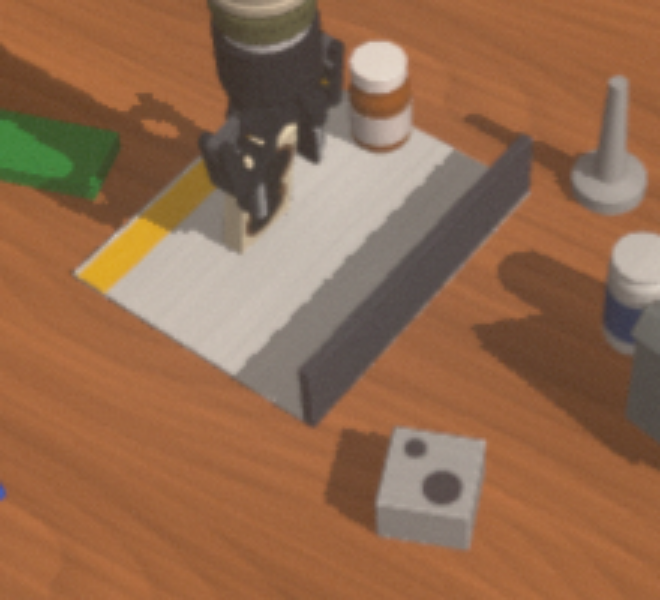

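Request:
{"op": "play_rows", "data": {
  "deltas": [
    [[0, 0, 3], 0, -1],
    [[0, 0, 3], 0, -1],
    [[0, 0, 2], 0, -1],
    [[0, 0, 2], 0, -1],
    [[0, 0, 0], 0, -1]
  ]
}}

```text
time: 21.58
tcp_pos: [0.5913, -0.1971, 0.0725]
tcp_rot: [0.048, 0.999, -0.001, 0.003]
contact_force: [-8.3, 6.8, 29.9]
width: 0.693
```

```bash
python3 -c "
from g import *
goal([.57,-.2,.020],174.4)
d=snap('scene','scene16');a=d['pixels'][200:280,230:310,::-1];cv2.imwrite('pics/c19.png',cv2.resize(a,None,fx=7,fy=7,interpolation=cv2.INTER_CUBIC))
e=snap('top','top16');a=e['pixels'][200:300,330:430,::-1];cv2.imwrite('pics/c20.png',cv2.resize(a,None,fx=6,fy=6,interpolation=cv2.INTER_CUBIC))
np.savez('pics/s16',**d)
"
```

```text
t 21.57 tcp [ 0.6 -0.2  0.1] az 174.5 shift [21.2 -4.8 52.4] spin 0.05621345378594356 w 0.693 F [-8.3  6.8 29.9] q6 -1.92
```

View pics/c19.png

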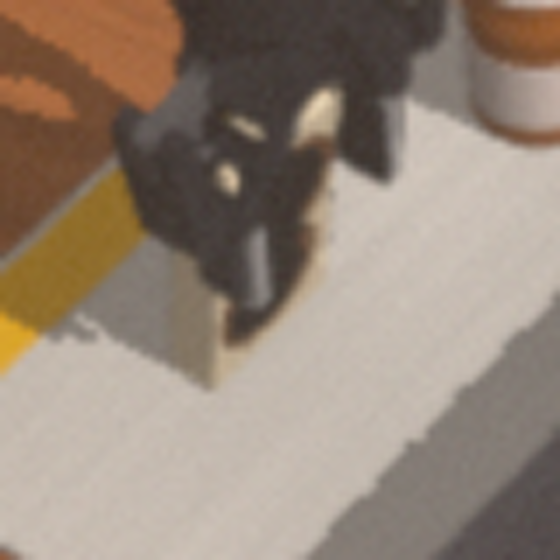

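View pics/c20.png

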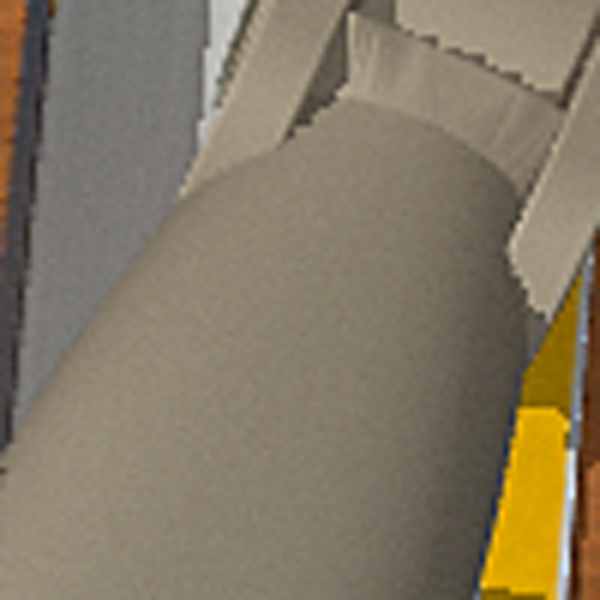

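```bash
python3 -c "
from g import *
np.set_printoptions(precision=4,suppress=True)
d=dict(np.load('pics/scene16.npz'))
px=lambda a,b:(230+a/7-.4,200+b/7-.4)
P0=ray(d,*px(213,390),.006);print('corner',P0)
c=np.array([.568,-.198]);ys=np.array([.0976,.995,0]);xs=np.array([.995,-.0976,0])
print('station',(P0[:2]-c)@xs[:2],(P0[:2]-c)@ys[:2])
print('tcp st',(np.array([.5913,-.1971])-c)@xs[:2],(np.array([.5913,-.1971])-c)@ys[:2])
Rm=R.from_quat(d['rotation']).as_matrix();K=d['camera_matrix'];k=float(d['k1'])
def pr(p):
    q=Rm.T@(p-d['position']);x=q[:2]/q[2];x=x*(1+k*(x@x));u=K[0,0]*x[0]+K[0,2];v=K[1,1]*x[1]+K[1,2];return np.array([(u-230+.4)*7,(v-200+.4)*7])
for al in (-10,0,10,20,30,40,50):
    a=np.radians(al);L=np.sin(a)*ys+np.cos(a)*np.array([0,0,1]); N=-(np.cos(a)*ys-np.sin(a)*np.array([0,0,1])) # toward clean
    print(al,'top',pr(P0+.11*L),'mid',pr(P0+.03*L),'cleancorner',pr(P0+.02*N),'clean up',pr(P0+.02*N+.03*L),'other',pr(P0-.06*xs))
"
```

```text
corner [ 0.6167 -0.224   0.006 ]
station 0.05100200610265325 -0.02113593171074066
tcp st 0.023095660000000094 0.0031695800000000217
-10 top [136.9462 147.881 ] mid [193.01   326.4993] cleancorner [169.2181 369.9576] clean up [148.7694 306.6558] other [325.4534 279.0989]
0 top [182.2879 170.3868] mid [204.955  332.6977] cleancorner [167.5397 363.0232] clean up [158.8204 305.6225] other [325.4534 279.0989]
10 top [229.1905 200.2933] mid [217.1869 340.687 ] cleancorner [167.231  356.8797] clean up [170.6087 307.1807] other [325.4534 279.0989]
20 top [275.9646 236.6189] mid [229.3157 350.2186] cleancorner [168.309  351.7161] clean up [183.7792 311.3062] other [325.4534 279.0989]
30 top [320.8847 278.0804] mid [240.9528 360.9905] cleancorner [170.7497 347.6945] clean up [197.9243 317.8897] other [325.4534 279.0989]
40 top [362.285  323.1561] mid [251.7245 372.6579] cleancorner [174.4872 344.9444] clean up [212.5974 326.7371] other [325.4534 279.0989]
50 top [398.6541 370.1699] mid [261.2866 384.846 ] cleancorner [179.4156 343.5578] clean up [227.3283 337.5749] other [325.4534 279.0989]
```

The board slid a little in the grip (about 83 mm to its lower end) and stands at about 20° past vertical. The 30 N is friction wedging, because the press line passes through the grip. I'll ease off and swing the grip towards +y around the resting edge.

Request:
{"op": "play_rows", "data": {
  "deltas": [
    [[0, 0, -4], 0, -1],
    [[0, 4, 1], 0, -1],
    [[0, 4, 1], 0, -1],
    [[0, 4, 1], 0, -1],
    [[0, 0, 0], 0, -1]
  ]
}}

```text
time: 22.3
tcp_pos: [0.592, -0.185, 0.0693]
tcp_rot: [0.048, 0.999, -0.001, 0.002]
contact_force: [-2.3, 2.9, 11.2]
width: 0.697
```

```bash
python3 -c "
from g import *
goal([.57,-.2,.020],174.4)
d=snap('scene','scene17');a=d['pixels'][200:280,230:310,::-1];cv2.imwrite('pics/c21.png',cv2.resize(a,None,fx=7,fy=7,interpolation=cv2.INTER_CUBIC))
"
```

```text
t 22.3 tcp [ 0.6 -0.2  0.1] az 174.5 shift [ 20.6 -17.   49.3] spin 0.05433922498116317 w 0.697 F [-2.3  2.9 11.2] q6 -1.91
```

View pics/c21.png

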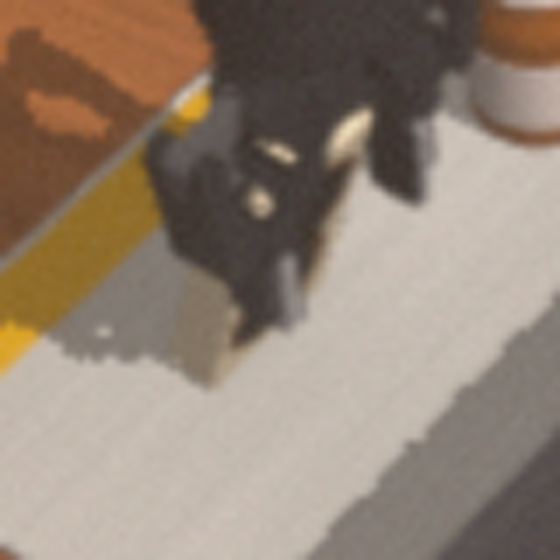

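It rotates with its edge fixed at (213,388). Continuing the arc.

Request:
{"op": "play_rows", "data": {
  "deltas": [
    [[0, 5, 2], 0, -1],
    [[0, 5, 2], 0, -1],
    [[0, 4, 3], 0, -1],
    [[0, 4, 3], 0, -1],
    [[0, 0, 0], 0, -1]
  ]
}}

```text
time: 22.98
tcp_pos: [0.5941, -0.1657, 0.0593]
tcp_rot: [0.048, 0.999, 0.001, 0.002]
contact_force: [-2.6, 6.4, 12.7]
width: 0.696
```

Request:
{"op": "play_rows", "data": {
  "deltas": [
    [[0, 4, 3], 0, -1],
    [[0, 4, 4], 0, -1],
    [[0, 4, 4], 0, -1],
    [[0, 3, 4], 0, -1],
    [[0, 0, 0], 0, -1]
  ]
}}

```text
time: 23.6
tcp_pos: [0.5958, -0.1491, 0.0447]
tcp_rot: [0.047, 0.999, 0.002, 0.002]
contact_force: [-2.3, 12.2, 16.3]
width: 0.696
```

```bash
python3 -c "
from g import *
goal([.57,-.2,.020],174.4)
d=snap('scene','scene18');a=d['pixels'][200:280,230:310,::-1];cv2.imwrite('pics/c22.png',cv2.resize(a,None,fx=7,fy=7,interpolation=cv2.INTER_CUBIC))
"
```

```text
t 23.6 tcp [ 0.6 -0.1  0. ] az 174.6 shift [ 21.  -53.3  24.4] spin 0.1891152451261746 w 0.696 F [-2.3 12.2 16.3] q6 -1.85
```

View pics/c22.png

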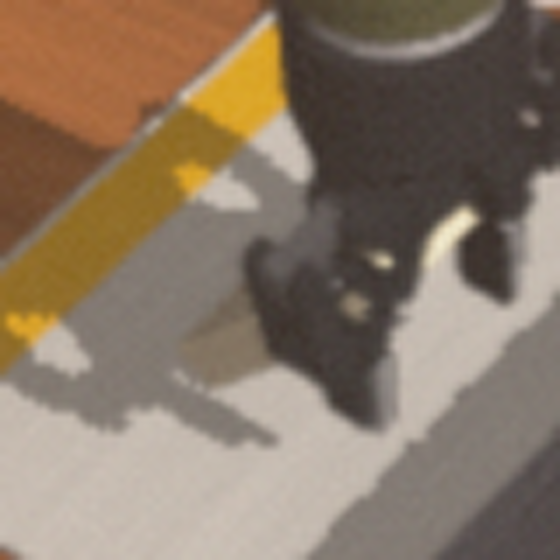

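Request:
{"op": "play_rows", "data": {
  "deltas": [
    [[0, 3, 3], 0, -1],
    [[0, 3, 4], 0, -1],
    [[0, 3, 4], 0, -1],
    [[0, 2, 4], 0, -1],
    [[0, 0, 0], 0, -1]
  ]
}}

```text
time: 24.28
tcp_pos: [0.5966, -0.14, 0.0283]
tcp_rot: [0.048, 0.999, 0.0, 0.002]
contact_force: [0.8, 5.2, 6.5]
width: 0.693
```

Request:
{"op": "play_rows", "data": {
  "deltas": [
    [[0, 2, 4], 0, -1],
    [[0, 1, 4], 0, -1],
    [[0, 1, 4], 0, -1],
    [[0, 0, 3], 0, -1],
    [[0, 0, 0], 0, -1]
  ]
}}

```text
time: 24.9
tcp_pos: [0.5955, -0.1373, 0.012]
tcp_rot: [0.049, 0.999, -0.0, -0.0]
contact_force: [1.3, 2.9, 3.5]
width: 0.688
```

```bash
python3 -c "
from g import *
goal([.57,-.2,.020],174.4)
d=snap('scene','scene19');a=d['pixels'][200:280,230:310,::-1];cv2.imwrite('pics/c23.png',cv2.resize(a,None,fx=7,fy=7,interpolation=cv2.INTER_CUBIC))
"
```

```text
t 24.9 tcp [ 0.6 -0.1  0. ] az 174.4 shift [ 19.3 -64.9  -8. ] spin 0.02700834429714405 w 0.688 F [1.3 2.9 3.5] q6 -1.83
```

View pics/c23.png

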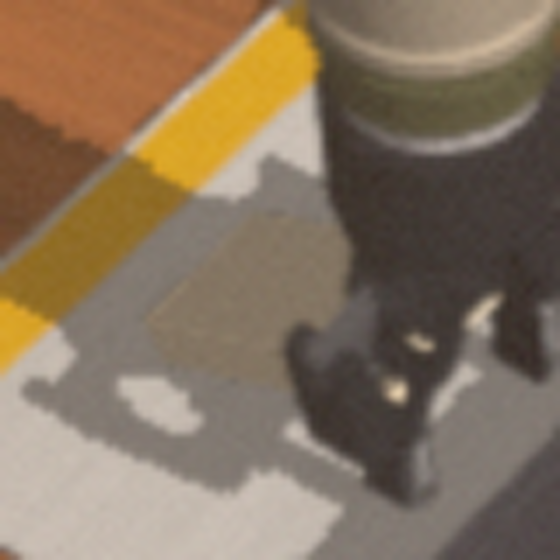

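The clean face is now up and shaded, with the board nearly flat. Lowering the last few millimetres gently.

Request:
{"op": "play_rows", "data": {
  "deltas": [
    [[0, 0, 2], 0, -1],
    [[0, 0, 2], 0, -1],
    [[0, 0, 2], 0, -1],
    [[0, 0, 1], 0, -1],
    [[0, 0, 0], 0, -1]
  ]
}}

```text
time: 25.58
tcp_pos: [0.5951, -0.1372, 0.0051]
tcp_rot: [0.049, 0.999, -0.0, -0.0]
contact_force: [-0.3, 3.6, 3.7]
width: 0.684
```

```bash
python3 -c "
from g import *
goal([.57,-.2,.020],174.4);print(telemetry.sense()['moment']*100)
d=snap('scene','scene20');a=d['pixels'][200:290,230:330,::-1];cv2.imwrite('pics/c24.png',cv2.resize(a,None,fx=6,fy=6,interpolation=cv2.INTER_CUBIC))
"
```

```text
t 25.57 tcp [ 0.6 -0.1  0. ] az 174.4 shift [ 18.9 -65.  -14.9] spin 0.016807189584199023 w 0.684 F [-0.3  3.6  3.7] q6 -1.83
[19.8  4.5 -2. ]
```

View pics/c24.png

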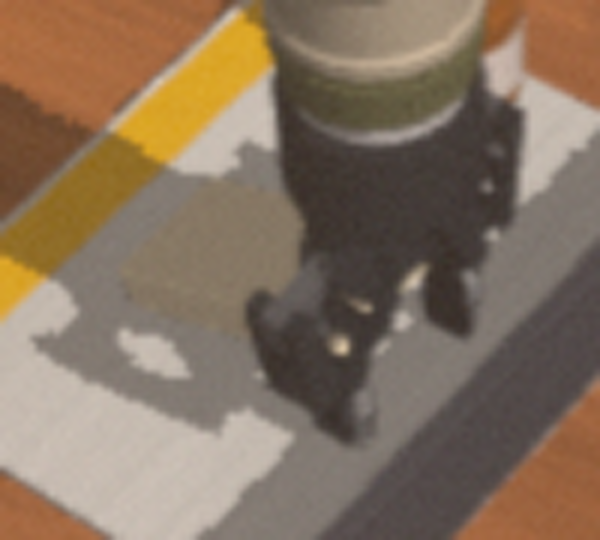

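Request:
{"op": "play_rows", "data": {
  "deltas": [
    [[0, 0, 1], 0, -1],
    [[0, 0, 1], 0, -1],
    [[0, 0, 0], 0, -1],
    [[0, 0, 0], 0, -1],
    [[0, 0, 0], 0, -1]
  ]
}}

```text
time: 26.25
tcp_pos: [0.5957, -0.1374, 0.0033]
tcp_rot: [0.049, 0.999, -0.0, 0.0]
contact_force: [0.6, 2.5, 2.4]
width: 0.688
```

Request:
{"op": "play_rows", "data": {
  "deltas": [
    [[0, 0, 1], 0, -1],
    [[0, 0, 1], 0, -1],
    [[0, 0, 1], 0, -1],
    [[0, 0, 0], 0, -1],
    [[0, 0, 0], 0, -1]
  ]
}}

```text
time: 26.88
tcp_pos: [0.5953, -0.1372, 0.0014]
tcp_rot: [0.049, 0.999, -0.0, 0.0]
contact_force: [-2.3, 3.6, 10.2]
width: 0.681
```

Firm contact with the plate, so I'll back up 2 mm, release and lift.

Request:
{"op": "play_rows", "data": {
  "deltas": [
    [[0, 0, -2], 0, -1],
    [[0, 0, 0], 0, 0.5],
    [[0, 0, 0], 0, 0.7],
    [[0, 0, 0], 0, 1],
    [[0, 0, 0], 0, 1]
  ]
}}

```text
time: 27.5
tcp_pos: [0.5954, -0.1372, 0.0021]
tcp_rot: [0.049, 0.999, -0.0, -0.0]
contact_force: [-0.2, 0.3, 0.0]
width: 1.001
```

Request:
{"op": "play_rows", "data": {
  "deltas": [
    [[0, 0, -10], 0, 1],
    [[0, 0, -30], 0, 1],
    [[0, 0, -55], 0, 1],
    [[0, 0, -55], 0, 1],
    [[0, 0, 0], 0, 1]
  ]
}}

```text
time: 28.12
tcp_pos: [0.5989, -0.1384, 0.1589]
tcp_rot: [0.049, 0.999, -0.002, 0.005]
contact_force: [0.1, -0.6, -0.0]
width: 0.999
```

```bash
python3 -c "
from g import *
goal([.40,.2,.3],None)
d=snap('scene','scene21')
"
```

```text
t 28.12 tcp [ 0.6 -0.1  0.2] az 174.4 shift [ 229.3  317.1 -144.6] spin None w 0.999 F [ 0.1 -0.6 -0. ] q6 -1.83
```

View pics/scene21.png

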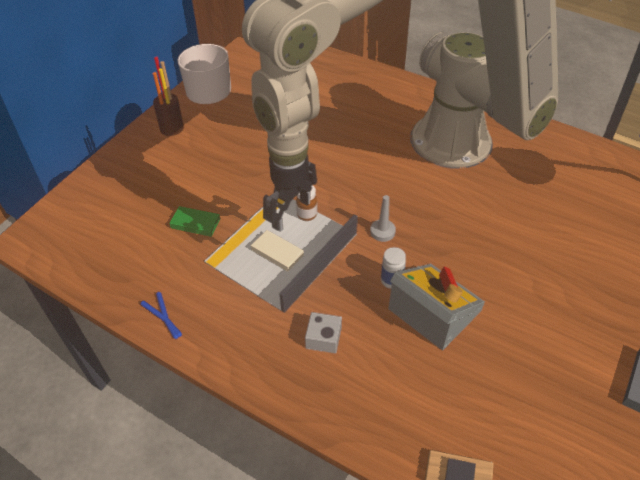

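The board lies on the plate at about (277,249), clean face up. The isolator is off and the other objects are in place. I'll move the arm aside for a top-view check.

Request:
{"op": "play_rows", "data": {
  "deltas": [
    [[0, 0, -50], 0, 1],
    [[20, -50, 0], 0, 1],
    [[20, -55, 0], 0, 1],
    [[20, -55, 0], 0, 1],
    [[20, -55, 0], 0, 1]
  ]
}}

```text
time: 28.8
tcp_pos: [0.4935, -0.3443, 0.201]
tcp_rot: [0.048, 0.999, 0.001, -0.001]
contact_force: [-0.2, -0.5, -0.1]
width: 1.0
```

Request:
{"op": "play_rows", "data": {
  "deltas": [
    [[20, -50, 0], 0, 1],
    [[20, -50, 0], 0, 1],
    [[0, 0, 0], 0, 1],
    [[0, 0, 0], 0, 1],
    [[0, 0, 0], 0, 1]
  ]
}}

```text
time: 29.42
tcp_pos: [0.4459, -0.4375, 0.2019]
tcp_rot: [0.048, 0.999, 0.001, -0.0]
contact_force: [0.2, 0.2, -0.2]
width: 0.997
```

```bash
python3 -c "
from g import *
import m
np.set_printoptions(precision=3,suppress=True)
goal([.40,.2,.3],None)
d=snap('scene','scene22');e=snap('top','top22')
a=np.vstack([cv2.resize(e['pixels'][170:350,170:470],None,fx=2.2,fy=2.2),cv2.resize(d['pixels'][200:270,200:360],(660,200))])[:,:,::-1]
cv2.imwrite('pics/c25.png',a[:,:,:])
P=cloud(e)
px=e['pixels'].astype(int)
mm=(px[...,0]-px[...,2]>28)&(px[...,0]-px[...,2]<110)&(px[...,0]>140)&m.reg(P,340,412,205,300)
mm=cv2.morphologyEx(mm.astype(np.uint8),cv2.MORPH_OPEN,np.ones((5,5)))
n,l,st,_=cv2.connectedComponentsWithStats(mm);i=1+st[1:,4].argmax();k=cv2.erode((l==i).astype(np.uint8),np.ones((3,3)))>0;p=P[k]
A=np.c_[p[:,:2]-p[:,:2].mean(0),np.ones(len(p))];print(st[i],len(p),np.linalg.lstsq(A,p[:,2],rcond=None)[0],p.mean(0))
for nm,(u,v) in dict(jar=(382,304),tin=(266,273),mand=(303,324),block=(292,189)).items(): print(nm,P[v,u],m.P[v,u])
"
```

```text
t 29.43 tcp [ 0.446 -0.438  0.202] az 174.5 shift [106.609 630.35  -97.431] spin None w 0.997 F [ 0.227  0.2   -0.172] q6 -2.38
[ 355  233   46   28 1082] 938 [-1.455  0.355  0.029] [ 0.59  -0.193  0.029]
jar [ 0.45  -0.196  0.091] [ 0.45  -0.196  0.091]
tin [0.521 0.067 0.091] [0.521 0.068 0.089]
mand [ 0.406 -0.019  0.105] [ 0.406 -0.018  0.102]
block [0.728 0.013 0.045] [0.727 0.013 0.049]
```

View pics/c25.png

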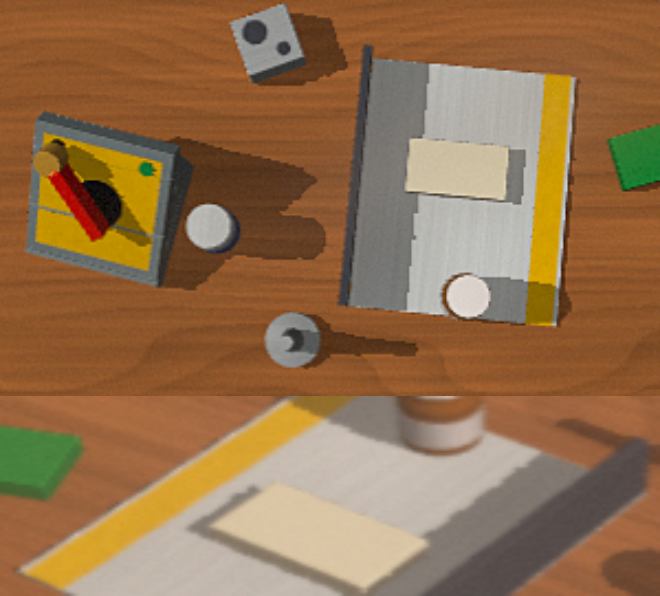

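The top view shows the board with its clean face up and square to the fence. The plane fit was spoiled by bad depth pixels, so I'll recheck flatness robustly.

```bash
python3 -c "
from g import *
np.set_printoptions(precision=4,suppress=True)
e=dict(np.load('pics/top22.npz'));P=cloud(e)
q=P[236:258,358:398].reshape(-1,3);q=q[(abs(q[:,2]-.026)<.02)]
print(len(q),q[:,2].mean(),q[:,2].std(), 'plate',np.median(P[215:228,370:400,2]))
for _ in range(3):
  A=np.c_[q[:,:2]-q[:,:2].mean(0),np.ones(len(q))];s=np.linalg.lstsq(A,q[:,2],rcond=None)[0];r=q[:,2]-A@s;q=q[abs(r)<3*r.std()]
print(s,len(q))
"
```

```text
878 0.02616128363680844 0.00253710914514269 plate 0.006135435207812789
[-0.0033 -0.0013  0.0262] 874
```

Top face mean height is 26.2 mm with the slope under 0.2°, so the board is flat on the plate. Handing in.

```bash
python3 -c "
from h import *
print(workorder.hand_in())"
```

```text
the job is handed in; nothing more can be done
None
```

I switched the isolator off first, then turned the board over, and handed the job in at about 29.6 s of the 61 s allowed.

- **Isolator:** I pushed the handle round with the shut fingers. Its brass tip now sits by the black dot and the green dot is uncovered.
- **Board:** It would not pivot under its own weight in the grip. I used the fence to rotate it down and past vertical, then laid it over under control on its lower edge and let go on the plate.

**Last checks:**
- The board's clean face is up, with its top 26.2 mm above the bench against an expected 26 mm and less than 0.2° of tilt. It lies square to the fence.
- The jar, tin, mandrel and block read as unmoved, within depth noise of about 4 mm.
- The gripper was clear of everything.

**Checks that disagreed or went wrong:**
- My first flatness fit gave a nonsense slope. I put it down to bad depth pixels, and a fit that left out outliers gave the figures above.
- The board slid about 13 mm in the grip during the turn.
- There was a brief 30 N push of the board's edge on the plate. It was within the limits, and I eased it off.

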